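# Size a flanged bush in the stepped hole gauge

## Robot

A 6-joint arm with a two-finger parallel gripper is mounted at the origin on a cart in front of the work surface, level with it; the furniture and walls round the work are solid. World frame = base frame: x ahead of the robot, y to its left, z up, the work surface at z = 0. Lengths are in m, angles in rad, forces in N, time in s.
With the tool pointing down it reaches from about 0.3 to 0.85 m from the base axis. Payload 4.2 kg.
Tool frame: the origin (TCP) lies at the very end of the fingers, on their centre line; the grasp point (between the pads) lies manip.tcp_to_grasp behind it (manip.tcp_to_grasp is the distance from the TCP to the grasp point, in m); z points along the fingers, y is the direction in which the jaws open and shut (so a half turn about z gives the same grasp; the last joint's range is limited). The gripper opens to 91 mm and grips with 3 to 60 N. Pads are 32 mm wide; open, the fingers measure 118 mm over their backs; the gripper's body (76 mm by 178 mm) begins 60 mm behind the grasp point.
Start: joints at [1.258, 0.32, 1.565, -0, 1.257, -0.02], TCP at [0.166, 0.551, 0.214] pointing down, gripper open.
Joint ranges: [-3.11, 3.11], [-0.84, 2.01], [0.21, 2.61], [-1.34, 4.49], [0.05, 2.63], [-2.56, 2.56]. Speed limits (rad/s): [2.57, 2.57, 3.14, 3.14, 3.14, 3.14].

## Interface

Orientations are given as a unit quaternion [w, x, y, z].
In Python, from cell import manip gives the robot as it stands.
- The arm moves only by the shell command python3 -m creep 'ROWS'. ROWS is JSON, a list that holds one entry, the list of rows, each a list of 7 numbers: the shift along the tool's x, y, z in mm, then the turn, a rotation vector about the tool's x, y, z in degrees, then the opening, from 0 (shut) to 1 (fully open). A call has 1 to 20 rows; each row shifts and turns the pose as measured when the row begins, along the tool's axes as they then stand; what a row does not reach is not made up. A row lasts 1/10 s, in which the tool goes at most 50 mm and 8.59 degrees, less where a joint would pass 70% of its speed; a pose out of reach is approached as far as the arm can. A call is refused whole if a number of a shift passes 50 or a number of a turn 8.59, either way. A call with a gripper value outside its range is refused whole. The fingers move at their own pace and stop on an object; the grip force is fixed at half the most. Time passes only in rows, so rows that do not move let the fingers close. It gives the time, the measured TCP pose, the force and the opening at its end, in the units of the state.
- manip.observe(): the state, without advancing time (a new reading comes with each control period).
- manip.snapshot(name): name is "scene" or "top"; returns the picture (420x560x3 uint8, red, green, blue); there is no depth.
- manip.camera_params(name): a dict with "K" (3x3 intrinsics, pixels), "extrinsics" (4x4, takes a point from camera to world coordinates). Camera axes: x right, y up, looking along -z (the intrinsics and any distortion apply to the point x, -y, -z); pixel columns grow to the right and rows downward; lengths in m; the calibration is good to about 2 mm. A picture is of the moment at which its call begins. camera_params takes no time and is no camera call.
- manip.job_done(): hands the job in, once; it reports no verdict.
The state is a dict: "time_s": time; "qpos": joint angles; "joint_velocities": joint speeds; "joint_torque": joint torques, N m; "tool_pos": TCP position; "tool_rot": TCP orientation; "ft_force": force on the tool from outside, world axes, zero at the start; "wrist_torque": the same for the moment, N m; "grip_width": finger opening in m.
Only numpy, scipy, OpenCV 4.12 (cv2) and the standard library are available. Lean on these libraries where they do the work, as an engineer would, in place of code of your own. Each camera call takes 0.05 s, during which the arm holds its last target.

## Task

Take the bush from the front compartment of the grey tray, the one nearest the robot, and find its flange size in the four-bore gauge: try it flange down in the smallest bore first, then in each next larger one, pressing only lightly, until the flange enters. Leave it standing there fully home, and leave the other two bushes and the things lying about where they are.

Things in the scene. Friction and masses are not known exactly. Their poses are not given: they have to be found in the camera images.
- gauge: aluminium gauge holder, fixed, 218 x 72 mm, floor 6 mm thick; origin at the centre of its underside, x along it from smallest to largest bore. On its floor lies the steel gauge bar, 170 x 52 x 14 mm, top face 20 mm above the table (the highest part), with four through bores on the line y = 0. A flange standing fully home rests on the holder's floor, 14 mm below the bar's top.
- step_1 (a point): where the smallest bore (24 mm, sharp edge, one dot) is when the bar lies against the end stop on its -x side; height of the bar's top face. The bar has end play: all its bores together stand 2 to 12 mm toward the holder's +x from here, not measured and different each time; no play in y. It takes about 9 N along x to shift it. Above 40 N a bush marks the bore edges.
- step_2 (a point): the same for the second bore, 27 mm, two dots; 40 mm from the first. A flange enters a bore 1 mm wider than itself when centred on it to about 1 mm; it rests on the edge of any smaller one, its bevel dipping in 0.3 mm at most.
- step_3 (a point): the same for the third bore, 30 mm, three dots; 40 mm from the second
- step_4 (a point): the same for the largest bore, 33 mm, four dots; 40 mm from the third
- tray: grey sheet tray, fixed, 186 x 70 mm, rim and dividers 14 mm high, walls and floor 3 mm thick; three compartments in a row along its x, centres at x = -60 (front, nearest the robot), 0 and +60 mm; one bush stands in each, on the floor, 3 mm above the table, up to about 6 mm off the middle; origin at the centre of its underside, x pointing away from the robot
- bush_k_mid (a point): brass flanged bush standing on its flange: flange disc 10 mm thick, its lower edge bevelled 1.25 mm, with a 20 mm sleeve up to 48 mm over all (13 mm hole), about 90 g. The three bushes differ only in flange diameter: 26, 29 or 32 mm, not told which is which. This point lies on the axis half-way up (24 mm above the underside); z along the axis.
- bush_r_mid (a point): brass flanged bush standing on its flange: flange disc 10 mm thick, its lower edge bevelled 1.25 mm, with a 20 mm sleeve up to 48 mm over all (13 mm hole), about 90 g. The three bushes differ only in flange diameter: 26, 29 or 32 mm, not told which is which. This point lies on the axis half-way up (24 mm above the underside); z along the axis.
- bush_w_mid (a point): brass flanged bush standing on its flange: flange disc 10 mm thick, its lower edge bevelled 1.25 mm, with a 20 mm sleeve up to 48 mm over all (13 mm hole), about 90 g. The three bushes differ only in flange diameter: 26, 29 or 32 mm, not told which is which. This point lies on the axis half-way up (24 mm above the underside); z along the axis.
- caliper: steel caliper lying flat, 72 x 205 x 12 mm, a bystander; origin under its centre
- tape_roll: small roll of white tape lying flat, 53 mm across, 14 mm high, a bystander; origin under its centre
- oil_bottle: oil bottle with red spout, 41 mm across, 125 mm high, a bystander; origin under its centre
- seal_block_a: white seal block, 44 x 50 x 18 mm, a bystander; origin under its centre
- seal_block_b: second white seal block, 44 x 50 x 18 mm, a bystander; origin under its centre
- push_fitting: small push-in air fitting, 12 x 32 x 14 mm, a bystander; origin under its centre
- marker: white marker pen with black cap lying flat, 16 x 125 x 17 mm, a bystander; origin under its centre

How it is judged:
By the outcome, as a careful person would: the job done as asked, in the order asked, and still so for the second after the job is handed in, with the robot touching nothing.
It also fails if it takes over 67 s, if anything falls off the work surface, if the arm or the gripper's body presses on something with over 40 N, if the wrist force passes 120 N, or if a joint passes its speed limit or range.

## Working session

There is one attempt and no reset: what is moved stays moved. The work goes in short steps, Python scripts to look and compute and a shell command to move; the robot and the scene stay as the last step left them, time stands still between calls to the robot, and variables do not carry over. Pictures are saved under pics/ and viewed, and the job is handed in when it is done.

```bash
ls; mkdir -p pics
python3 - <<'E'
from cell import manip
import cv2,numpy as np
np.set_printoptions(precision=4,suppress=True)
s=manip.observe();print(s, manip.tcp_to_grasp)
for n in("scene","top"):
    im=manip.snapshot(n);cv2.imwrite(f"pics/{n}0.png",cv2.cvtColor(im,cv2.COLOR_RGB2BGR))
    print(n,manip.camera_params(n))
E
```

```text
pics
{'time_s': 0.0, 'qpos': array([ 1.258 ,  0.3203,  1.5656,  0.    ,  1.2574, -0.02  ]), 'joint_velocities': array([-0.0011,  0.    , -0.0003,  0.0014,  0.0017,  0.0004]), 'joint_torque': array([ -0.0009, -41.2457, -23.1975,   0.0726,   0.0458,  -0.0001]), 'tool_pos': array([0.1658, 0.5501, 0.2131]), 'tool_rot': array([-0.0001,  0.1459,  0.9893, -0.0009]), 'ft_force': array([ 0.7886, -0.2441, -0.0144]), 'wrist_torque': array([-0.0126,  0.0347, -0.0003]), 'grip_width': 0.09084118217785705} 0.0188
scene {'K': array([[498.0384,   0.    , 282.6918],
       [  0.    , 498.0384, 208.8053],
       [  0.    ,   0.    ,   1.    ]]), 'extrinsics': array([[ 0.6436,  0.5182, -0.5633, -0.0691],
       [-0.7654,  0.4303, -0.4786, -0.5052],
       [-0.0056,  0.7391,  0.6735,  0.7601],
       [ 0.    ,  0.    ,  0.    ,  1.    ]])}
top {'K': array([[398.8737,   0.    , 282.3513],
       [  0.    , 398.8737, 209.1599],
       [  0.    ,   0.    ,   1.    ]]), 'extrinsics': array([[-0.0235,  0.9928, -0.1174,  0.427 ],
       [-0.9991, -0.0191,  0.0379,  0.0242],
       [ 0.0354,  0.1182,  0.9924,  0.9098],
       [ 0.    ,  0.    ,  0.    ,  1.    ]])}
```

View pics/scene0.png

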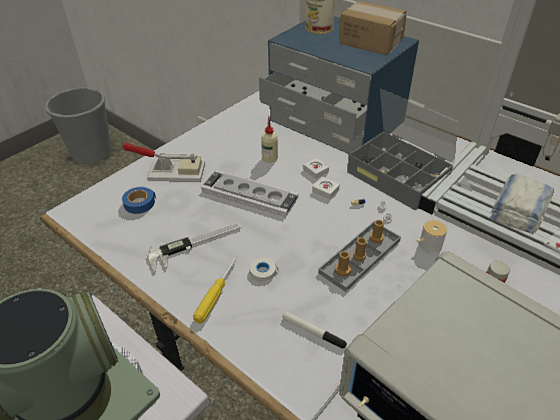

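View pics/top0.png

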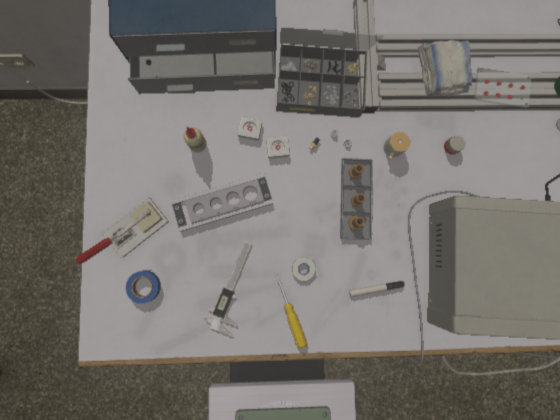

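The scene view shows the gauge (about col 248, row 193) and the tray (360, 252). The front bush is near (343, 262). In the top view the gauge is at about (222, 203) and the tray at (357, 200), with the front bush at (357, 224). I'll enlarge both.

Run:
```python
import cv2,numpy as np
def crop(n,x0,y0,w,h,s,o):
    im=cv2.imread(f"pics/{n}.png")[y0:y0+h,x0:x0+w]
    im=cv2.resize(im,None,fx=s,fy=s,interpolation=cv2.INTER_CUBIC)
    for x in range((x0+9)//10*10,x0+w,10):
        cv2.line(im,(int((x-x0+.5)*s),0),(int((x-x0+.5)*s),5),(0,0,255),1); cv2.putText(im,str(x),(int((x-x0)*s)-8,15),0,.35,(0,0,255))
    for y in range((y0+9)//10*10,y0+h,10):
        cv2.line(im,(0,int((y-y0+.5)*s)),(5,int((y-y0+.5)*s)),(0,0,255),1); cv2.putText(im,str(y),(7,int((y-y0)*s)+8),0,.35,(0,0,255))
    cv2.imwrite(f"pics/{o}.png",im)
crop("top0",165,170,115,65,6.8,"c_tg")
crop("top0",330,150,55,100,5.9,"c_tt")
crop("scene0",192,165,115,55,6.8,"c_sg")
crop("scene0",310,212,100,80,7,"c_st")
```

```text
(no output)
```

View pics/c_tg.png

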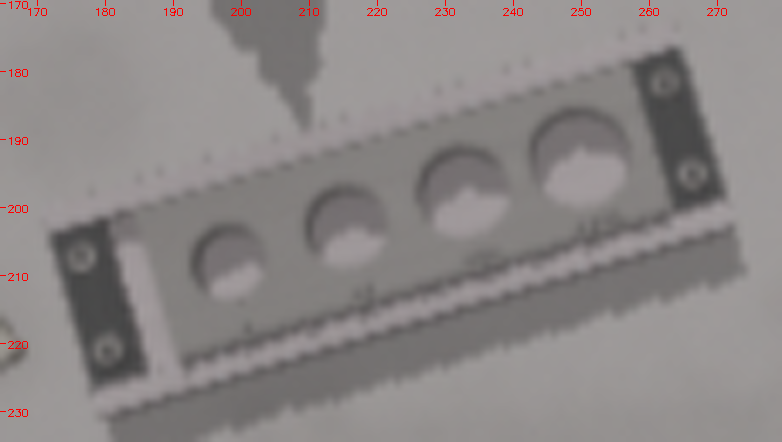

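View pics/c_tt.png

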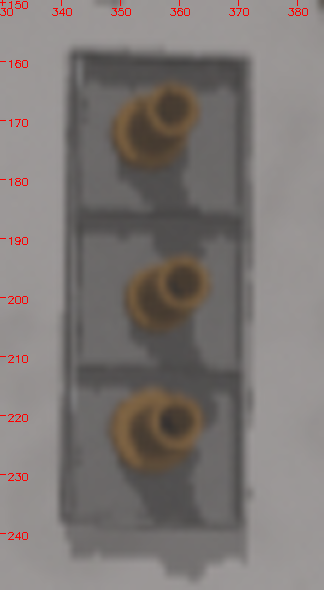

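View pics/c_sg.png

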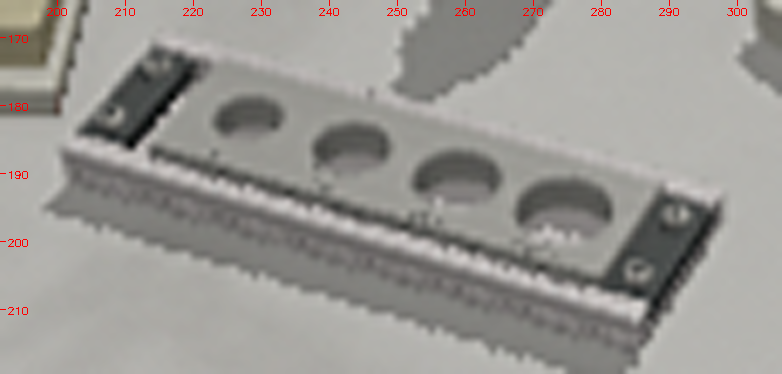

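View pics/c_st.png

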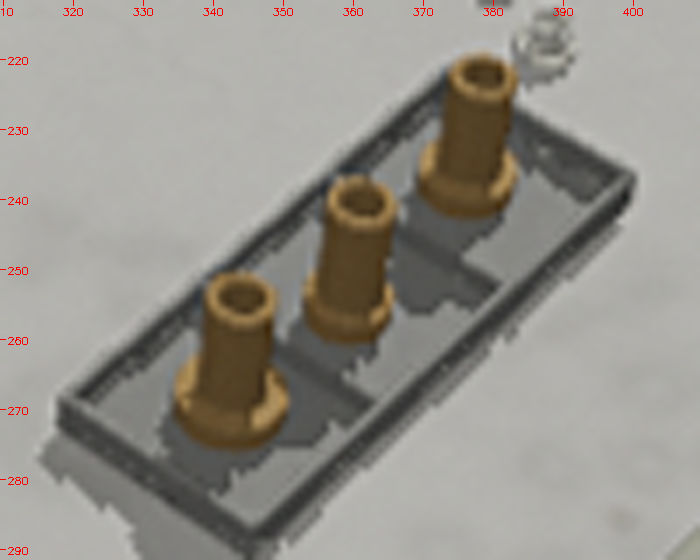

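```bash
cat > h.py <<'E'
from cell import manip
import cv2,numpy as np
np.set_printoptions(precision=4,suppress=True)
P={n:manip.camera_params(n) for n in("scene","top")}
def proj(n,X):
    K=np.array(P[n]["K"]);E=np.array(P[n]["extrinsics"])
    c=E[:3,:3].T@(np.asarray(X,float)-E[:3,3]); c=c*[1,-1,-1]
    p=K@c; return p[:2]/p[2]
def M(n):
    K=np.array(P[n]["K"]);E=np.array(P[n]["extrinsics"])
    R=np.diag([1,-1,-1.])@E[:3,:3].T
    return K@np.c_[R,-R@E[:3,3]]
def tri(s,t):
    X=cv2.triangulatePoints(M("scene"),M("top"),np.array(s,float),np.array(t,float)).ravel();X=X[:3]/X[3]
    return X,proj("scene",X)-s,proj("top",X)-t
def onz(n,p,z):
    m=M(n);H=m[:,[0,1,3]].copy();H[:,2]+=m[:,2]*z
    q=np.linalg.solve(H,[p[0],p[1],1]);return q[:2]/q[2]
def crop(n,x0,y0,w,h,s,o):
    im=cv2.imread(f"pics/{n}.png")[y0:y0+h,x0:x0+w]
    im=cv2.resize(im,None,fx=s,fy=s,interpolation=cv2.INTER_CUBIC)
    for x in range((x0+9)//10*10,x0+w,10):
        cv2.line(im,(int((x-x0+.5)*s),0),(int((x-x0+.5)*s),5),(0,0,255),1); cv2.putText(im,str(x),(int((x-x0)*s)-8,15),0,.35,(0,0,255))
    for y in range((y0+9)//10*10,y0+h,10):
        cv2.line(im,(0,int((y-y0+.5)*s)),(5,int((y-y0+.5)*s)),(0,0,255),1); cv2.putText(im,str(y),(7,int((y-y0)*s)+8),0,.35,(0,0,255))
    cv2.imwrite(f"pics/{o}.png",im)
def snap(n,o):
    cv2.imwrite(f"pics/{o}.png",cv2.cvtColor(manip.snapshot(n),cv2.COLOR_RGB2BGR))
def st():
    s=manip.observe(); print(s['time_s'],s['tool_pos'],s['tool_rot'],s['ft_force'],s['wrist_torque'],s['grip_width']*1e3,s['qpos'])
E
python3 - <<'E'
from h import *
B=[((228.0,181.8),(197.9,208)),((243.1,186.3),(215.2,202.65)),((258.6,190.7),(232.4,197.5)),((274.4,195.5),(249.6,192.5))]
for s,t in B:print(*tri(s,t),onz("scene",s,.02),onz("top",t,.02))
print("bush top",*tri((343.8,254),(359.6,220.8)),onz("scene",(343.8,254),.051),onz("top",(359.6,220.8),.051))
# mid/back bushes top; tray corners
for s,t in [((361.5-.3,240.5),(360.3,197)),((378.8,222),(358.5,167.5))]:print(*tri(s,t))
# tray rim corners at z=.014 top view: crop (72,50),(248,60),(242,528),(60,522)
for c in [(72,50),(248,60),(242,528),(60,522)]:print(onz("top",(329.5+c[0]/5.9,149.5+c[1]/5.9),.014))
# holder end-plate corners (crop tg)
for c in [(50,232),(680,47),(725,200),(95,390)]:print('g',onz("top",(164.5+c[0]/6.8,169.5+c[1]/6.8),.02))
E
```

```text
[0.5383 0.1784 0.0219] [-0.0121  0.0008] [ 0.0132 -0.0147] [0.5398 0.1801] [0.5385 0.1787]
[0.5495 0.1402 0.0213] [ 0.048  -0.0044] [-0.0522  0.0577] [0.5505 0.1414] [0.5498 0.1403]
[0.5604 0.1018 0.0216] [ 0.0266 -0.003 ] [-0.0289  0.0315] [0.5617 0.1031] [0.5607 0.1018]
[0.5712 0.0632 0.0212] [ 0.0269 -0.0037] [-0.029   0.0313] [0.5722 0.0641] [0.5714 0.0631]
bush top [ 0.4993 -0.1755  0.0526] [ 0.1775 -0.0393] [-0.1733  0.1796] [ 0.5003 -0.1745] [ 0.4998 -0.1763]
[ 0.5521 -0.1802  0.0508] [ 0.034  -0.0085] [-0.0343  0.035 ]
[ 0.618  -0.1792  0.052 ] [-0.055   0.0154] [ 0.0579 -0.0581]
[ 0.6494 -0.15  ]
[ 0.6443 -0.2193]
[ 0.4612 -0.2078]
[ 0.465  -0.1378]
g [0.5494 0.2364]
g [0.6077 0.0289]
g [0.5559 0.015 ]
g [0.4972 0.2214]
```

```bash
python3 -m creep '[[[0,0,0,0,0,-8.4,1],[0,0,0,0,0,-8.4,1],[-20,-43.5,0,0,0,0,1],[-20,-43.5,0,0,0,0,1],[-20,-43.5,0,0,0,0,1],[-20,-43.5,0,0,0,0,1],[-20,-43.5,0,0,0,0,1],[-20,-43.5,0,0,0,0,1],[-20,-43.5,0,0,0,0,1],[-20,-43.5,0,0,0,0,1],[-20,-43.5,0,0,0,0,1],[-20,-43.5,0,0,0,0,1],[-20,-43.5,0,0,0,0,1],[-20,-43.5,0,0,0,0,1],[-20,-43.5,0,0,0,0,1],[-20,-43.5,0,0,0,0,1]]]'; python3 -c "
from h import *;st()"
```

```text
time_s: 1.7
tool_pos: [0.4607, -0.0739, 0.2101]
tool_rot: [-0.001, -0.012, 1.0, -0.002]
ft_force: [0.7, 0.3, 0.3]
grip_width: 0.0911
1.7 [ 0.4607 -0.0739  0.2101] [-0.0009 -0.0121  0.9999 -0.0023] [0.7224 0.3309 0.337 ] [ 0.0506 -0.0555  0.0478] 91.10413405837951 [-0.1802  0.1519  1.8027 -0.0053  1.1879 -1.7732]
```

```bash
python3 -m creep '[[[-13,-34,0,0,0,1.4,1],[-13,-34,0,0,0,0,1],[-13,-34,20,0,0,0,1],[0,0,30,0,0,0,1],[0,0,30,0,0,0,1],[0,0,0,0,0,0,1],[0,0,0,0,0,0,1]]]'; python3 -c "
from h import *;st();snap('scene','s1');snap('top','t1');crop('s1',290,150,130,130,5,'s1c');crop('t1',290,140,130,120,5,'t1c')"
```

```text
time_s: 2.4
tool_pos: [0.5035, -0.1885, 0.1267]
tool_rot: [-0.001, 0.006, 1.0, -0.003]
ft_force: [0.5, -0.2, 0.4]
grip_width: 0.0913
2.4 [ 0.5035 -0.1885  0.1267] [-0.0005  0.0057  1.     -0.0029] [ 0.465  -0.211   0.3868] [ 0.0344  0.0072 -0.0326] 91.30497346106661 [-0.3759  0.3327  1.7818 -0.0068  1.0259 -1.9317]
```

View pics/s1c.png

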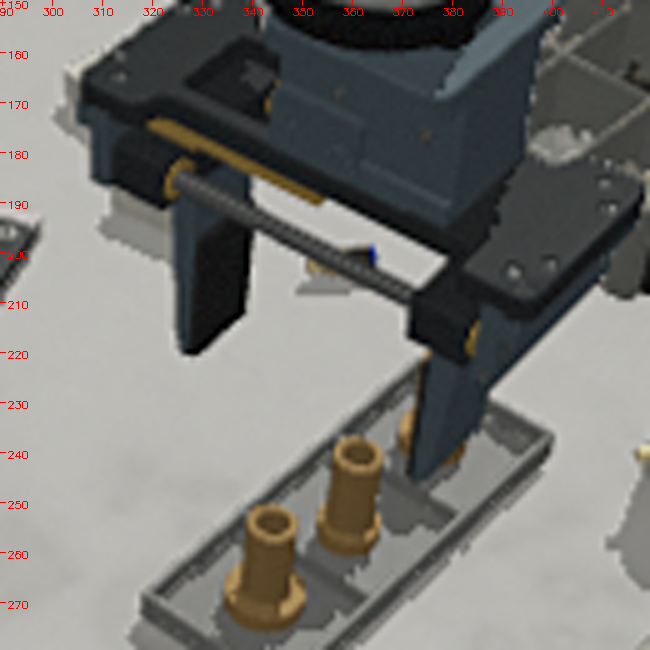

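View pics/t1c.png

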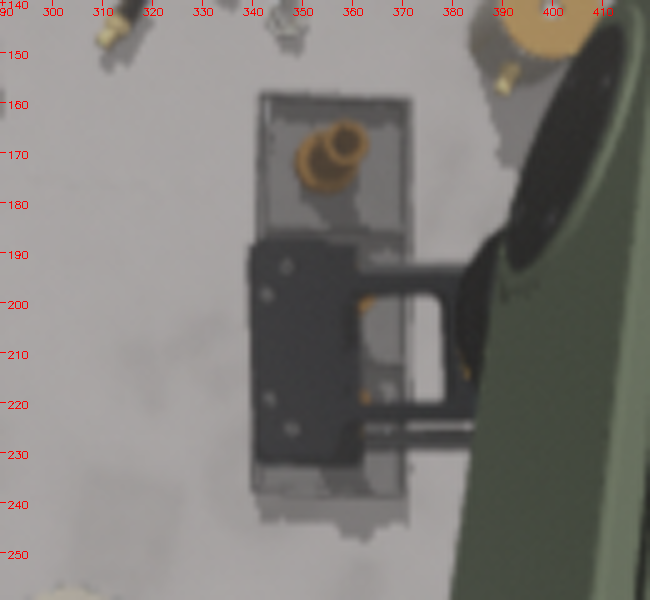

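```bash
python3 -c "
from h import *
for X in [(0.4875,-0.1885,0.1267),(.5035,-.1885,.1267),(.5195,-.1885,.1267),(.4875,-.1885+.0455,.1267),(.4875,-.1885-.0455,.1267),(.4875,-.1885+.059,.1267),(.4875,-.1885-.059,.1267),(.5195,-.1885+.0455,.1267),(.5195,-.1885-.0455,.1267)]:
  p=proj('scene',X); print(p,((p-[289.5,149.5])*5))"
```

```text
[349.3901 233.0832] [299.4506 417.9161]
[354.4166 228.2557] [324.5828 393.7783]
[359.3434 223.5238] [349.2171 370.1188]
[328.8133 221.8299] [196.5664 361.6494]
[370.9972 244.9   ] [407.4859 476.9998]
[322.8955 218.5935] [166.9774 345.4674]
[377.6177 248.5207] [440.5886 495.1035]
[338.9321 212.7117] [247.1603 316.0584]
[380.756  234.8662] [456.2798 426.831 ]
```

```bash
python3 -m creep '[[[3.8,12.8,0,-0.33,0,-0.65,1],[0,0,30,0,0,0,1],[0,0,30,0,0,0,1],[0,0,0,0,0,0,1],[0,0,0,0,0,0,1]]]'; python3 -c "
from h import *;st()"
```

```text
time_s: 3.0
tool_pos: [0.5042, -0.1724, 0.0742]
tool_rot: [0.007, -0.003, 1.0, -0.002]
ft_force: [0.4, -0.1, 1.0]
grip_width: 0.0914
3.0 [ 0.5042 -0.1724  0.0742] [ 0.0072 -0.0025  1.     -0.0018] [ 0.3811 -0.1192  0.9845] [ 0.0078  0.0676 -0.0002] 91.3553244077376 [-0.352   0.3777  1.869   0.0022  0.8801 -1.9292]
```

```bash
python3 -m creep '[[[4.5,-3.5,0,0,0,0,1],[0,0,0,0,0,0,1],[0,0,0,0,0,0,1],[0,0,0,0,0,0,1]]]'; python3 -c "
from h import *;st()"
```

```text
time_s: 3.4
tool_pos: [0.5019, -0.1765, 0.0793]
tool_rot: [0.011, -0.003, 1.0, -0.003]
ft_force: [0.3, 0.4, 0.3]
grip_width: 0.0911
3.4 [ 0.5019 -0.1765  0.0793] [ 0.0113 -0.0029  0.9999 -0.0032] [0.2964 0.4082 0.3437] [ 0.088   0.0431 -0.0116] 91.11941126332647 [-0.3611  0.3666  1.8715  0.0026  0.8801 -1.9394]
```

```bash
python3 -m creep '[[[2.2,0.8,0,-0.37,1.3,0.3,1],[0,0,0,0,0,0,1],[0,0,0,0,0,0,1]]]'; python3 -c "
from h import *;st()"; python3 -m creep '[[[0,0,0,0,0,0,1],[0,0,0,0,0,0,1]]]'; python3 -c "
from h import *;st()"
```

```text
time_s: 3.7
tool_pos: [0.5, -0.176, 0.08]
tool_rot: [-0.0, 0.0, 1.0, 0.0]
ft_force: [0.5, 0.3, -0.2]
grip_width: 0.0914
3.7 [ 0.5   -0.176  0.08 ] [-0.0004  0.0001  1.      0.0001] [ 0.5377  0.3239 -0.2153] [0.0196 0.0355 0.0236] 91.38216125780995 [-0.3601  0.374   1.8567 -0.0002  0.9118 -1.9305]
time_s: 3.9
tool_pos: [0.5, -0.176, 0.0798]
tool_rot: [-0.001, 0.0, 1.0, 0.0]
ft_force: [0.0, 0.7, 0.5]
grip_width: 0.0912
3.9 [ 0.5    -0.176   0.0798] [-0.0006  0.0001  1.      0.0002] [0.0132 0.6822 0.5217] [ 0.0971  0.047  -0.0226] 91.22809104665367 [-0.3601  0.3745  1.8566 -0.0002  0.9118 -1.9305]
```

```bash
python3 -m creep '[[[0,0,15,0,0,0,1],[0,0,15,0,0,0,1],[0,0,12,0,0,0,1],[0,0,6,0,0,0,1],[0,0,0,0,0,0,1],[0,0,0,0,0,0,1]]]'; python3 -c "
from h import *;st()"
```

```text
time_s: 4.5
tool_pos: [0.5006, -0.1762, 0.0303]
tool_rot: [-0.0, 0.0, 1.0, -0.0]
ft_force: [-0.2, -0.1, 0.1]
grip_width: 0.091
4.5 [ 0.5006 -0.1762  0.0303] [-0.      0.0001  1.     -0.    ] [-0.2436 -0.1472  0.0689] [ 0.054  -0.0169 -0.008 ] 90.98842192124448 [-0.36    0.4379  1.9099 -0.0001  0.7938 -1.9305]
```

```bash
python3 -m creep '[[[0.6,0.3,6.5,0,0,0,1],[0,0,0,0,0,0,1],[0,0,0,0,0,0,0.3]]]';python3 -m creep '[[[0,0,0,0,0,0,0],[0,0,0,0,0,0,0],[0,0,0,0,0,0,0],[0,0,0,0,0,0,0],[0,0,0,0,0,0,0],[0,0,0,0,0,0,0],[0,0,0,0,0,0,0],[0,0,0,0,0,0,0]]]'; python3 -c "
from h import *;st();snap('scene','s2');crop('s2',290,150,130,130,5,'s2c')"
```

```text
time_s: 4.8
tool_pos: [0.5008, -0.1762, 0.0243]
tool_rot: [0.001, 0.0, 1.0, -0.0]
ft_force: [-0.1, -0.4, 0.6]
grip_width: 0.086
time_s: 5.6
tool_pos: [0.5012, -0.1764, 0.0251]
tool_rot: [0.002, 0.0, 1.0, -0.001]
ft_force: [-0.3, 0.1, 0.3]
grip_width: 0.0225
5.6 [ 0.5012 -0.1764  0.0251] [ 0.0018  0.0001  1.     -0.0007] [-0.294   0.116   0.2718] [0.0115 0.0314 0.0752] 22.52479303526382 [-0.3599  0.4442  1.9165 -0.0002  0.777  -1.9303]
```

View pics/s2c.png

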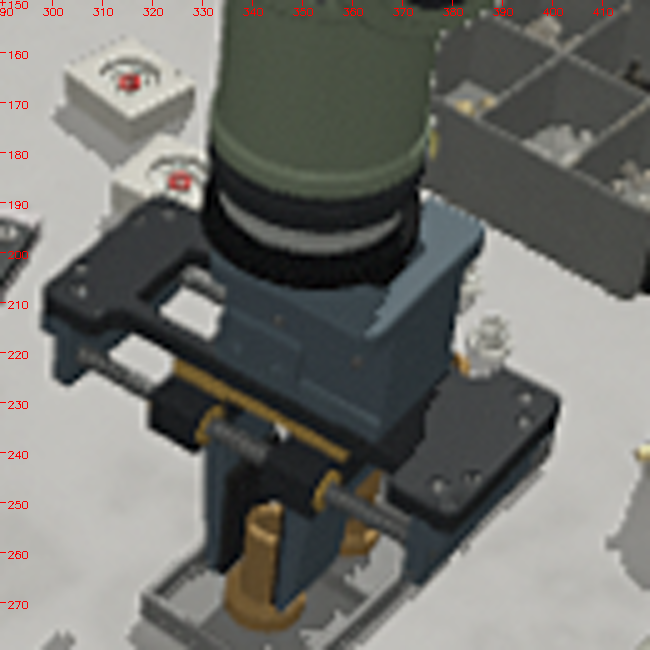

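The fingers straddle the front bush (sleeve at about col 343, row 255) and are almost shut. I'll finish closing.

```bash
python3 -m creep '[[[0.7,0,0.6,0,0.2,0,0],[0,0,0,0,0,0,0],[0,0,0,0,0,0,0],[0,0,0,0,0,0,0],[0,0,0,0,0,0,0]]]'; python3 -c "
from h import *;st()"
```

```text
time_s: 6.15
tool_pos: [0.5013, -0.1763, 0.025]
tool_rot: [0.001, 0.0, 1.0, -0.001]
ft_force: [0.7, 0.6, 0.8]
grip_width: 0.0192
6.15 [ 0.5013 -0.1763  0.025 ] [ 0.0008  0.0002  1.     -0.0008] [0.7426 0.6046 0.7998] [ 0.1526 -0.0458 -0.0231] 19.22696982269217 [-0.3592  0.4451  1.915  -0.0014  0.7796 -1.9287]
```

```bash
python3 -m creep '[[[0,0,-6,0,0,0,0],[0,0,-12,0,0,0,0],[0,0,-15,0,0,0,0],[0,0,-15,0,0,0,0],[0,0,-12,0,0,0,0],[0,0,-5,0,0,0,0],[0,0,0,0,0,0,0],[0,0,0,0,0,0,0]]]'; python3 -c "
from h import *;st();snap('scene','s3');snap('top','t3');crop('s3',270,110,150,170,3.5,'s3c');crop('t3',310,140,100,110,5,'t3c')"
```

```text
time_s: 6.95
tool_pos: [0.5, -0.1762, 0.0953]
tool_rot: [-0.0, 0.0, 1.0, -0.001]
ft_force: [-0.3, 0.4, -1.4]
grip_width: 0.019
6.95 [ 0.5    -0.1762  0.0953] [-0.      0.0002  1.     -0.0009] [-0.2755  0.3962 -1.4043] [ 0.0885  0.0227 -0.0211] 19.03840866061202 [-0.3595  0.3558  1.8389 -0.002   0.9462 -1.9288]
```

View pics/s3c.png

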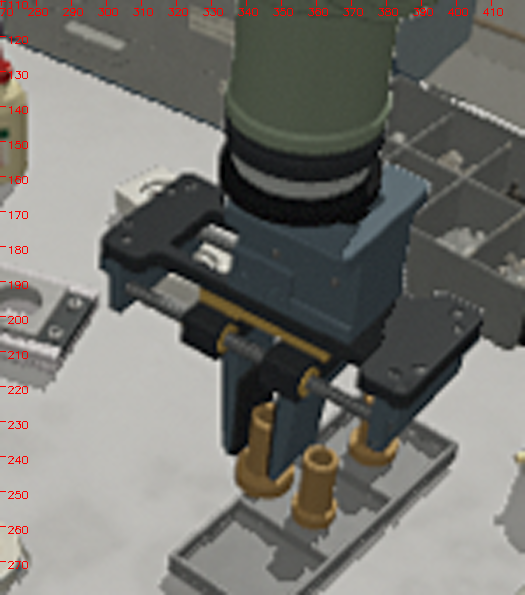

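View pics/t3c.png

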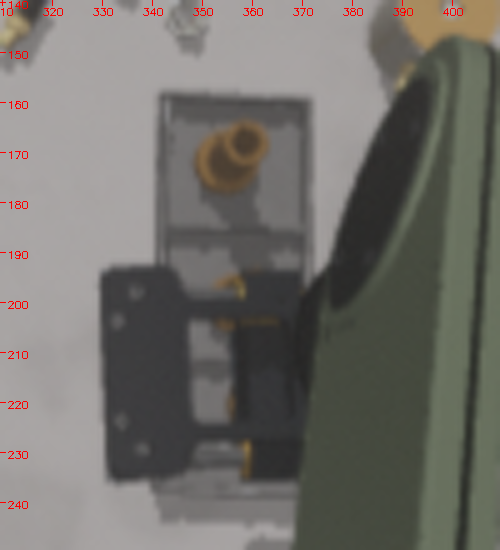

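```bash
python3 -m creep '[[[-2,15,-5,0,0,0,0],[-4,30,-5,0,0,0,0],[-4,40,-5,0,0,0,0],[-4,40,0,0,0,0,0],[-4,40,0,0,0,0,0],[-4,40,0,0,0,0,0],[-4,40,0,0,0,0,0],[-4,30,0,0,0,0,0],[-3,20,0,0,0,0,0],[0,10,0,0,0,0,0],[0,0,0,0,0,0,0],[0,0,0,0,0,0,0]]]'; python3 -c "
from h import *;st()"
```

```text
time_s: 8.25
tool_pos: [0.5302, 0.1495, 0.108]
tool_rot: [-0.005, 0.0, 1.0, 0.001]
ft_force: [-0.3, 0.2, -1.0]
grip_width: 0.0194
8.25 [0.5302 0.1495 0.108 ] [-0.0046  0.0003  1.      0.0009] [-0.3357  0.2388 -1.0089] [-0.0472  0.0361  0.0026] 19.419264197282256 [ 0.2515  0.3752  1.7688  0.0049  1.006  -1.3212]
```

```bash
python3 -m creep '[[[-5,15,0,0.1,-0.5,0,0],[-5,14.5,10,0,0,0,0],[0,0,15,0,0,0,0],[0,0,10,0,0,0,0],[0,0,5,0,0,0,0],[0,0,0,0,0,0,0],[0,0,0,0,0,0,0]]]'; python3 -c "
from h import *;st();snap('scene','s4');snap('top','t4');crop('s4',180,120,120,110,5.4,'s4c');crop('t4',160,150,140,100,5.5,'t4c')"
```

```text
time_s: 8.95
tool_pos: [0.5421, 0.1801, 0.0646]
tool_rot: [0.0, 0.003, 1.0, 0.0]
ft_force: [0.8, 0.9, -0.4]
grip_width: 0.0196
8.95 [0.5421 0.1801 0.0646] [0.0001 0.0031 1.     0.0001] [ 0.7584  0.8912 -0.4027] [-0.0097  0.0298 -0.0364] 19.5812050876425 [ 0.3006  0.4464  1.7788  0.0001  0.9161 -1.264 ]
```

View pics/s4c.png

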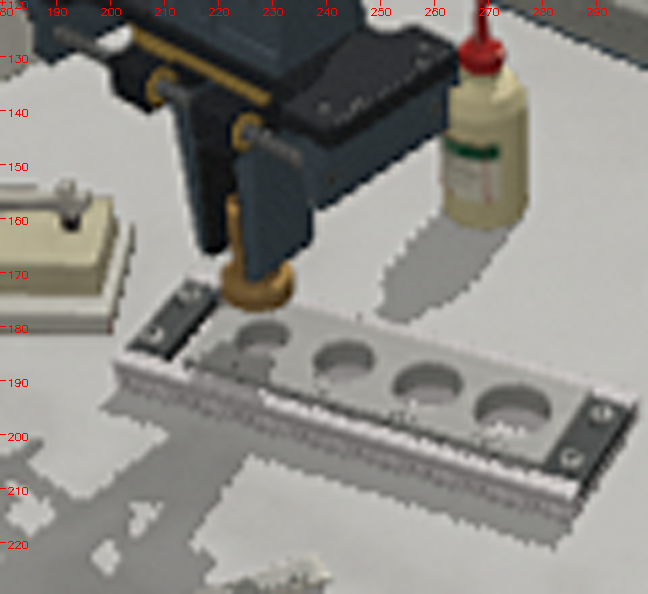

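View pics/t4c.png

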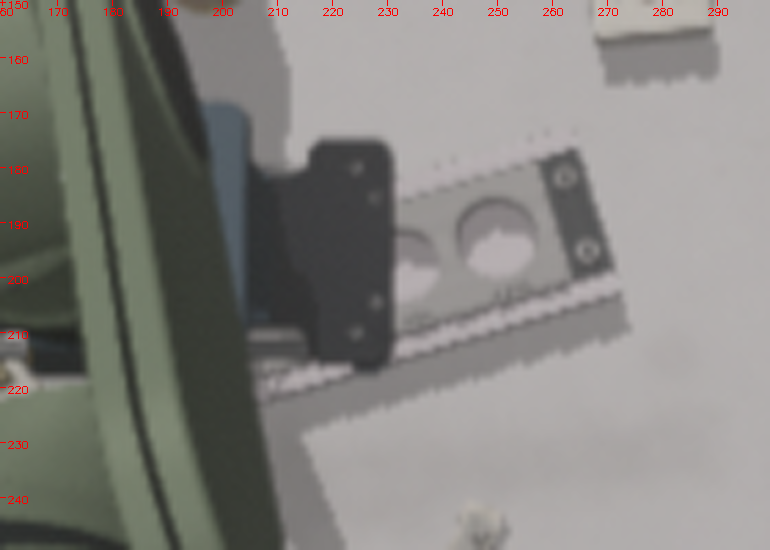

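Bush is held upright at about (226, 170) in the scene view. The top view is blocked by the arm, so I'll measure the flange outline in the scene view.

Run:
```python
from h import *
crop('s4',212,150,34,42,18,'s4z')
im=cv2.imread('pics/s4.png').astype(int);b,g,r=im[...,0],im[...,1],im[...,2]
m=((r-b)>35)
for y in range(160,180):
    xs=np.where(m[y,212:246])[0]+212
    print(y,xs.min() if len(xs) else None,xs.max() if len(xs) else None, [int(v) for v in (r-b)[y,217:237]])
```

```text
160 222 223 [-8, -1, 0, -2, -9, 53, 60, 21, -17, -17, -11, -12, -11, -12, -11, -12, -11, -11, -11, -12]
161 222 223 [-11, -3, 2, -4, -7, 52, 56, 21, -16, -16, -14, -13, -9, -13, -12, -13, -11, -11, -11, -13]
162 222 223 [-13, -4, 1, -3, -5, 42, 56, 32, -14, -14, -12, -11, -11, -12, -12, -12, -11, -12, -12, -12]
163 222 223 [-15, -3, 2, -4, -7, 37, 56, 35, -13, -15, -14, -11, -10, -10, -10, -12, -12, -13, -11, -14]
164 223 223 [-17, -2, 0, -1, -8, 26, 53, 35, -13, -16, -13, -12, -11, -12, -13, -12, -12, -11, -11, -13]
165 223 224 [-10, -6, -3, 1, -5, 22, 50, 45, -7, -16, -14, -11, -13, -11, -11, -11, -13, -13, -14, -14]
166 223 224 [-4, -10, -1, 0, -2, 20, 44, 57, 0, -17, -14, -12, -10, -12, -12, -13, -13, -15, 0, 8]
167 224 224 [3, 5, 4, 5, 0, 7, 31, 59, 7, -16, -14, -12, -12, -13, -14, -18, -18, -3, 6, 8]
168 222 233 [6, 6, 5, 2, 17, 38, 48, 59, 8, -17, -15, -13, -14, -15, -19, 28, 43, 5, 3, 6]
169 222 233 [6, 4, 3, 8, 34, 68, 56, 57, 14, -15, -14, -14, -19, -20, 9, 80, 76, 17, 4, 5]
170 221 233 [7, 5, 3, 16, 45, 62, 53, 55, 17, -18, -18, -17, 3, 28, 43, 86, 94, 33, 4, 4]
171 221 233 [6, 6, 3, 19, 48, 61, 54, 53, 23, -19, -23, 3, 38, 48, 73, 86, 75, 34, 4, 4]
172 221 233 [6, 7, 4, 17, 47, 62, 59, 58, 51, 25, 37, 47, 51, 72, 85, 73, 55, 25, 4, 4]
173 221 233 [0, -2, 1, 10, 49, 60, 60, 59, 60, 57, 59, 59, 57, 65, 70, 54, 46, 24, 4, 5]
174 221 233 [0, -4, -3, -5, 45, 55, 54, 57, 59, 61, 60, 61, 56, 54, 50, 46, 48, 14, 3, 4]
175 222 232 [-1, -3, -3, -2, 27, 49, 54, 51, 52, 51, 53, 50, 50, 48, 46, 48, 26, 6, 5, 5]
176 223 231 [-2, -1, -2, 0, 6, 25, 47, 57, 53, 50, 48, 49, 50, 52, 54, 29, 8, 5, 6, 6]
177 225 228 [-2, -2, 2, 6, 4, 6, 4, 12, 36, 42, 42, 43, 28, 26, 5, 5, 4, 5, 6, 6]
178 None None [-2, 1, 4, 7, 6, 5, 5, 6, 7, 7, 6, 7, 6, 6, 5, 6, 6, 6, 7, 7]
179 None None [2, 7, 6, 5, 6, 6, 6, 6, 5, 4, 4, 3, 3, 4, 6, 6, 6, 7, 6, 6]
```

View pics/s4z.png

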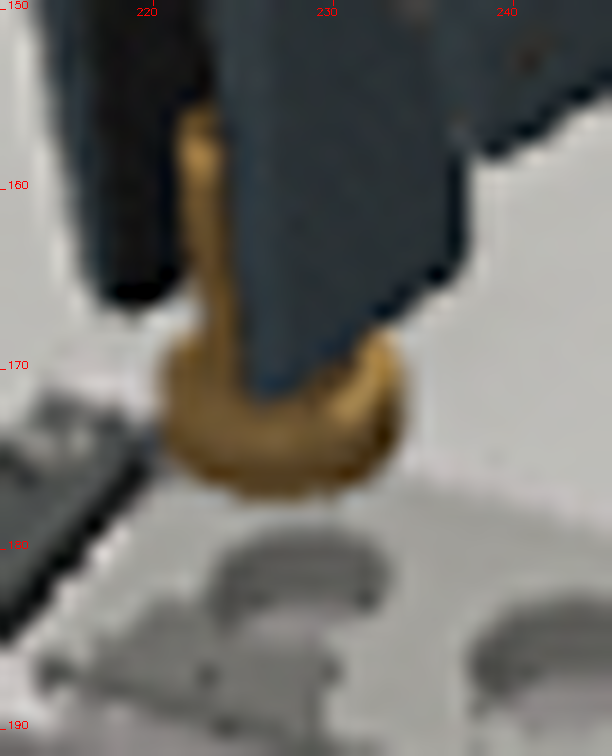

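```bash
cat >> h.py <<'E'
from scipy.optimize import least_squares
def sil(n,x,y,z0,R,off=0):
    a=np.linspace(0,2*np.pi,181);P=[]
    for r,z in((R-.00125,z0),(R,z0+.00125),(R,z0+.01)):
        P+= [proj(n,(x+r*np.cos(t),y+r*np.sin(t),z)) for t in a]
    P=np.array(P);return P[:,0].min(),P[:,0].max(),P[:,1].max()
def fitflange(n,L,Rr,B,z0,x0,y0):
    r=least_squares(lambda v:np.array(sil(n,v[0],v[1],z0,v[2]))-[L,Rr,B],[x0,y0,.015],x_scale=[.01,.01,.01],diff_step=1e-4)
    return r.x,r.fun
E
python3 - <<'E'
from h import *
x,f=fitflange("scene",220.25,233.95,177.25,.0426,.54,.18);print(x,f)
im=cv2.imread('pics/scene0.png').astype(int);d=im[...,2]-im[...,0]
for y in range(262,279):print(y,d[y,331:355])
E
```

```text
[0.5422 0.1821 0.0155] [-0. -0.  0.]
262 [ 3  3  3  4  1 -3 21 35 44 46 48 46 46 46 45 45 45 35  2  1  0  5  2  1]
263 [ 3  3  2  3 -3 19 63 60 47 46 48 45 45 44 44 44 44 24 -2 -1  2  2  2  1]
264 [ 3  4  2 -2 18 61 82 57 42 46 46 46 47 44 45 43 42 45 22  1  0  2  1  1]
265 [ 4  4  2 -6 53 79 80 52 43 46 46 45 45 45 47 44 39 69 57 23  3  1  2  1]
266 [ 3  3  0  3 70 81 76 51 43 45 46 48 46 45 46 43 37 71 62 40  2  0  2  2]
267 [ 4  4  1  7 72 80 65 45 42 45 48 48 45 44 44 44 36 72 76 64  4 -1  2  2]
268 [ 5  5  0  9 70 69 56 49 45 46 46 46 45 44 45 41 39 73 78 80 15 -1  3  1]
269 [ 4  4  1 11 55 76 59 53 52 47 46 45 46 44 43 38 53 74 76 91 21 -2  0  1]
270 [ 4  4  1 12 43 64 56 54 55 51 48 47 46 46 47 63 72 75 77 68  6 -2  2  2]
271 [ 3  3  1  8 40 46 55 56 54 56 55 52 54 54 51 75 77 75 68 42 -1 -1  2  1]
272 [ 4  4  1  1 24 43 51 50 54 57 55 56 54 54 52 75 76 66 53 16  0  1  3  3]
273 [ 4  4  1  0  2 32 49 48 49 51 49 53 54 53 54 60 57 49 41  4 -1  2  3  2]
274 [ 4  4  1  1 -1  5 35 51 48 48 47 46 49 45 47 46 45 38  8 -1  2  3  1  2]
275 [ 4  3  4  3  2  1  6 18 39 50 51 50 49 48 50 52 32  8  0  1  2  2  2  2]
276 [ 4  3  4  4  3  2  1  2  7  8 16 16 29 21 19 10  5  1  3  3  3  2  5  3]
277 [ 3  3  4  2  2  1  1  0 -1 -1  1  2  4  2  3  0 -1  3  3  3  3  3  4  4]
278 [0 1 4 2 3 2 4 3 1 1 1 1 1 1 0 2 2 3 4 3 4 4 3 4]
```

Run:
```python
from h import *
print(fitflange("scene",334.35,350.75,275.95,.003,.5,-.176))
for R in(.0145,.016):
  r=least_squares(lambda v:np.array(sil("scene",v[0],v[1],.0426,R))-[220.25,233.95,177.25],[.54,.18],x_scale=.01,diff_step=1e-4);print(R,r.x,r.fun)
  r=least_squares(lambda v:np.array(sil("scene",v[0],v[1],.003,R))-[334.35,350.75,275.95],[.5,-.18],x_scale=.01,diff_step=1e-4);print(R,r.x,r.fun)
```

```text
(array([ 0.5011, -0.1748,  0.0158]), array([-0., -0.,  0.]))
0.0145 [0.5415 0.1814] [ 0.4084 -0.411   0.0124]
0.0145 [ 0.5    -0.1756] [ 0.6679 -0.6624  0.0191]
0.016 [0.5426 0.1825] [-0.2329  0.2344 -0.0078]
0.016 [ 0.5013 -0.1747] [-0.088   0.0872 -0.0028]
```

```bash
python3 -m creep '[[[2.8,-2.4,5,0,0,0,0],[0,0,8,0,0,0,0],[0,0,4,0,0,0,0],[0,0,0,0,0,0,0],[0,0,0,0,0,0,0]]]'; python3 -c "
from h import *;st()"
```

```text
time_s: 9.55
tool_pos: [0.5396, 0.1773, 0.0475]
tool_rot: [0.001, 0.003, 1.0, 0.0]
ft_force: [-0.7, -0.2, -1.5]
grip_width: 0.0191
9.55 [0.5396 0.1773 0.0475] [0.0013 0.0035 1.     0.0004] [-0.7424 -0.1747 -1.5448] [ 0.0178  0.0019 -0.0215] 19.064687431203204 [ 0.2971  0.4613  1.8067  0.0001  0.8709 -1.2668]
```

```bash
python3 -m creep '[[[0.3,0.4,2,0,0.15,0,0],[0,0,1.5,0,0,0,0],[0,0,0,0,0,0,0]]]';  python3 -m creep '[[[0,0,0.7,0,0,0,0]]]'; python3 -m creep '[[[0,0,0.7,0,0,0,0]]]'; python3 -c "
from h import *;st()"
```

```text
time_s: 9.85
tool_pos: [0.5396, 0.1778, 0.044]
tool_rot: [0.0, 0.003, 1.0, 0.001]
ft_force: [-0.9, 0.5, -0.8]
grip_width: 0.0189
time_s: 9.95
tool_pos: [0.5398, 0.1779, 0.0434]
tool_rot: [0.0, 0.003, 1.0, 0.001]
ft_force: [-0.8, -1.0, -0.8]
grip_width: 0.0192
time_s: 10.05
tool_pos: [0.5398, 0.1779, 0.0427]
tool_rot: [0.0, 0.003, 1.0, 0.001]
ft_force: [-0.2, 0.3, -0.4]
grip_width: 0.0192
10.05 [0.5398 0.1779 0.0427] [0.0004 0.0034 1.     0.0006] [-0.2458  0.2531 -0.3557] [-0.0042 -0.0325 -0.0067] 19.214976933970735 [ 0.2976  0.4684  1.8095  0.0012  0.8626 -1.2671]
```

```bash
python3 -m creep '[[[0.4,0,0.6,0,0,0,0]]]'; python3 -m creep '[[[0,0,0.6,0,0,0,0]]]';python3 -m creep '[[[0,0,0.5,0,0,0,0]]]'
```

```text
time_s: 10.15
tool_pos: [0.5395, 0.178, 0.0421]
tool_rot: [0.001, 0.003, 1.0, 0.001]
ft_force: [-0.2, -0.3, -0.2]
grip_width: 0.0196
time_s: 10.25
tool_pos: [0.5395, 0.1781, 0.042]
tool_rot: [0.001, 0.003, 1.0, 0.001]
ft_force: [-2.2, 0.1, 6.8]
grip_width: 0.0192
time_s: 10.35
tool_pos: [0.5395, 0.178, 0.042]
tool_rot: [0.001, 0.003, 1.0, 0.001]
ft_force: [-1.1, -1.0, 4.3]
grip_width: 0.0196
```

Contact came at z = 0.042, the bar-top height, with about 7 N, so the flange doesn't enter the 24 mm bore. Next bore.

```bash
python3 -m creep '[[[0,0,-4,0,0,0,0],[0,0,-4,0,0,-0.2,0],[-4,-13,0,0,0,0,0],[-4,-13,0,0,0,0,0],[-3,-12.4,0,0,0,0,0],[0,0,0,0,0,0,0],[0,0,0,0,0,0,0]]]'; python3 -c "
from h import *;st()"
```

```text
time_s: 11.05
tool_pos: [0.5516, 0.135, 0.0499]
tool_rot: [0.001, 0.002, 1.0, 0.0]
ft_force: [0.1, -0.7, -0.7]
grip_width: 0.0194
11.05 [0.5516 0.135  0.0499] [0.0008 0.0021 1.     0.0005] [ 0.0641 -0.6978 -0.6504] [ 0.0211  0.0048 -0.0323] 19.428867893017102 [ 0.2194  0.4587  1.8038  0.0007  0.8773 -1.3477]
```

```bash
python3 -m creep '[[[1.1,4.6,0,0,0.1,0,0],[0,0,2,0,0,0,0],[0,0,2,0,0,0,0],[0,0,0,0,0,0,0]]]'; python3 -c "
from h import *;st();snap('scene','s5');crop('s5',200,150,80,60,9,'s5c')
im=cv2.imread('pics/s5.png').astype(int);d=im[...,2]-im[...,0]
for y in range(174,190):print(y,d[y,231:255])"
```

```text
time_s: 11.45
tool_pos: [0.55, 0.1406, 0.0452]
tool_rot: [-0.001, 0.002, 1.0, 0.001]
ft_force: [0.7, -0.6, -1.2]
grip_width: 0.0192
11.45 [0.55   0.1406 0.0452] [-0.0005  0.0019  1.      0.0006] [ 0.6695 -0.5959 -1.1916] [ 0.057  -0.0195 -0.0192] 19.234017525138984 [ 0.2291  0.4652  1.8069  0.0019  0.8702 -1.3391]
174 [ -1 -15  -8  -3   0  -4   5  53  56  22 -15 -15 -15 -12 -12 -11 -13 -12
 -11 -13 -12 -14  -9   4]
175 [ -1 -11  -8   0   2  -2  -4  53  56  33 -14 -15 -14 -11 -12 -11 -12 -11
 -12 -11 -12 -13 -10   5]
176 [  2 -11  -9  -1   1  -2  -9  53  57  36 -13 -15 -13 -11 -12 -13 -13 -12
 -10 -13 -11 -13   0   4]
177 [  7  -4 -12  -4   0  -2  -2  42  56  35 -12 -16 -13 -11 -12 -12 -10 -12
 -12 -13 -13  -4   4   5]
178 [  8   1  -9  -7   0   1   0  26  57  35 -14 -16 -13 -12 -12 -11 -13 -12
 -17  -8   0   4   6   5]
179 [  6   6   2   6   4   2  20  45  58  44  -6 -15 -12 -12 -11 -11 -14 -16
  -3   7   6   5   5   5]
180 [  5   6   6   6   4  12  39  55  54  46  -4 -16 -13 -12 -13 -19 -24  31
   2   4   6   6   6   6]
181 [  4   4   5   5   1  25  58  56  51  54   4 -17 -15 -13 -18  -5  73  87
  32   6   5   6   6   7]
182 [  3   4   4   5  10  41  63  53  49  55   8 -20 -18 -18  -2  38  87  93
  63   7   5   6   7   7]
183 [  6   4   6   5   6  43  63  58  50  53  18 -20 -12  18  34  63  87  77
  52   3   5   5   6   6]
184 [ 5  7  6  5  1 32 61 60 59 59 49 26 44 48 75 65 67 58 38  4  5  6  6  6]
185 [ 6  6  6  6  2 25 59 60 61 60 58 55 59 59 67 60 53 48 38  4  6  7  6  6]
186 [ 6  6  7  6  3 22 53 56 53 59 59 59 57 55 54 50 48 49 19  5  7  5  7  8]
187 [ 6  7  7  6  4 13 46 55 52 53 51 50 50 50 48 48 49 31  6  5  5  6  5  7]
188 [ 6  6  7  5  3  4 17 40 53 55 53 50 51 52 52 54 30  8  4  7  6  7  6  6]
189 [ 6  6  7  3  5  2  5  7 18 17 36 43 30 29 18  7  6  4  5  6  6  7  5  4]
```

View pics/s5c.png

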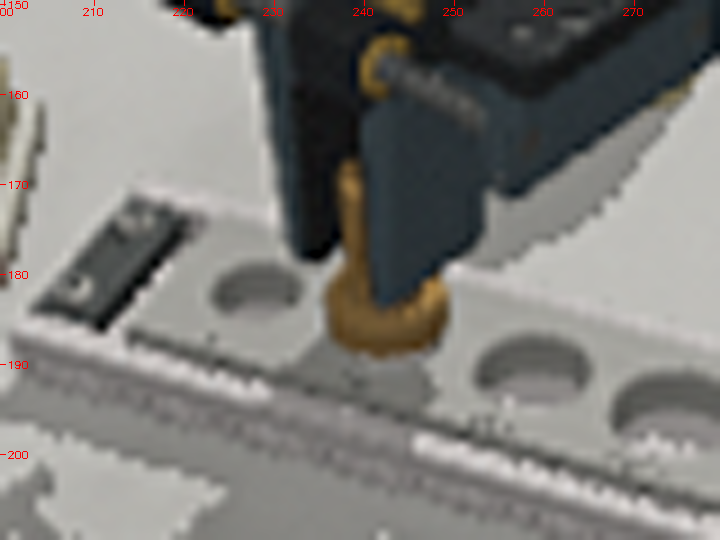

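Run:
```python
from h import *
print(fitflange("scene",235.8,249.15,189.25,.0232,.55,.14))
for R in(.0145,.016):
  r=least_squares(lambda v:np.array(sil("scene",v[0],v[1],.0232,R))-[235.8,249.15,189.25],[.55,.14],x_scale=.01,diff_step=1e-4);print(R,r.x,r.fun)
print(fitflange("scene",220.5,233.9,177.25,.0426,.55,.14))
for s in [(228.0,181.8),(243.1,186.3),(258.6,190.7),(274.4,195.5)]:print(onz('scene',s,.02))
```

```text
(array([0.5495, 0.1417, 0.0151]), array([ 0.,  0., -0.]))
0.0145 [0.549  0.1413] [ 0.2725 -0.274   0.008 ]
0.016 [0.5502 0.1424] [-0.3692  0.3713 -0.0119]
(array([0.5421, 0.1817, 0.0151]), array([ 0., -0.,  0.]))
[0.5398 0.1801]
[0.5505 0.1414]
[0.5617 0.1031]
[0.5722 0.0641]
```

```bash
python3 -m creep '[[[-0.7,-0.6,1,0,-0.1,0,0],[0,0,1,0,0,0,0]]]'; python3 -m creep '[[[0,0,0.7,0,0,0,0]]]'; python3 -m creep '[[[0,0,0.6,0,0,0,0]]]'; python3 -m creep '[[[0,0,0.5,0,0,0,0]]]'
```

```text
time_s: 11.7
tool_pos: [0.5509, 0.1403, 0.0433]
tool_rot: [0.001, 0.002, 1.0, 0.001]
ft_force: [-0.2, -0.5, -1.2]
grip_width: 0.0191
time_s: 11.8
tool_pos: [0.5508, 0.1403, 0.0425]
tool_rot: [0.001, 0.002, 1.0, 0.001]
ft_force: [0.1, -0.5, -0.7]
grip_width: 0.0195
time_s: 11.9
tool_pos: [0.5509, 0.1403, 0.042]
tool_rot: [0.001, 0.002, 1.0, 0.001]
ft_force: [-0.8, 0.8, 4.9]
grip_width: 0.0191
time_s: 12.0
tool_pos: [0.551, 0.1403, 0.042]
tool_rot: [0.001, 0.002, 1.0, 0.001]
ft_force: [-0.8, -0.9, 5.9]
grip_width: 0.0194
```

It rests on the 27 mm bore too: contact at 0.042 m with about 6 N. Before the third bore I'll compare the flange widths of the three bushes from the first picture, because 29 against 32 mm matters there.

```bash
python3 -m creep '[[[0,0,-4,0,0,0,0],[0,0,-4,0,0,-0.1,0],[-3.5,-12,0,0,0,0,0],[-3.5,-12,0,0,0,0,0],[-3,-10,0,0,0,0,0],[0,0,0,0,0,0,0],[0,0,0,0,0,0,0]]]'
python3 - <<'E'
from h import *
st()
im=cv2.imread('pics/scene0.png').astype(int);d=im[...,2]-im[...,0]
for (a,b,l,r) in((265,272,330,355),(248,258,348,370),(230,240,364,388)):
  for y in range(a,b):
    v=np.clip(d[y,l:r]/55,0,1);print(y,(v>.3).sum(),v.sum().round(2))
E
```

```text
time_s: 12.7
tool_pos: [0.5621, 0.1021, 0.0503]
tool_rot: [0.001, 0.001, 1.0, 0.001]
ft_force: [0.2, -0.1, -0.6]
grip_width: 0.0191
12.7 [0.5621 0.1021 0.0503] [0.001  0.0013 1.     0.0005] [ 0.2186 -0.0694 -0.6356] [0.0378 0.0815 0.0138] 19.12552694085174 [ 0.1591  0.4625  1.7953  0.0009  0.8816 -1.4096]
265 16 13.98
266 16 14.25
267 16 14.51
268 16 14.84
269 17 15.33
270 16 15.6
271 16 15.55
248 10 8.8
249 10 8.55
250 11 9.09
251 11 9.73
252 14 11.25
253 16 13.29
254 16 13.49
255 15 13.02
256 15 13.13
257 14 13.15
230 10 8.25
231 10 8.42
232 11 9.89
233 13 11.22
234 14 12.64
235 14 12.89
236 14 12.98
237 14 13.0
238 16 14.42
239 15 15.27
```

In the enlarged crop the widths are about 16.3, 12.85 and 13.85 px for front, middle and back. Scaled for distance that gives roughly 32, 26 and 29 mm, so the front one should be the 32 mm bush. I still have to try it in bore 3.

```bash
python3 -m creep '[[[0.3,-0.1,3,0,0.1,0,0],[0,0,3,0,0,0,0],[0,0,1,0,0,0,0],[0,0,0,0,0,0,0]]]'; python3 -m creep '[[[0,0,0.6,0,0,0,0]]]'; python3 -m creep '[[[0,0,0.6,0,0,0,0]]]'; python3 -m creep '[[[0,0,0.5,0,0,0,0]]]'
```

```text
time_s: 13.1
tool_pos: [0.5613, 0.1024, 0.0422]
tool_rot: [-0.001, 0.001, 1.0, 0.001]
ft_force: [0.1, 0.1, -0.8]
grip_width: 0.0192
time_s: 13.2
tool_pos: [0.5614, 0.1025, 0.0417]
tool_rot: [-0.0, 0.001, 1.0, 0.001]
ft_force: [-0.4, -0.9, 4.6]
grip_width: 0.0192
time_s: 13.3
tool_pos: [0.5615, 0.1026, 0.0417]
tool_rot: [-0.0, 0.001, 1.0, 0.0]
ft_force: [-2.4, -1.7, 4.9]
grip_width: 0.019
time_s: 13.4
tool_pos: [0.5615, 0.1025, 0.0417]
tool_rot: [-0.0, 0.001, 1.0, 0.0]
ft_force: [-1.3, -0.4, 4.2]
grip_width: 0.0188
```

It rests on the 30 mm bore with a 0.3 mm bevel dip (z = 0.0417, about 5 N), so it is well centred and just too big. Now the fourth.

```bash
python3 -m creep '[[[0,0,-4,0,0,0,0],[0,0,-4,0,0,0,0],[-3.5,-12,0,0,0,0,0],[-3.5,-12,0,0,0,0,0],[-3,-11,0,0,0,0,0],[0,0,0,0,0,0,0],[0,0,0,0,0,0,0]]]'
python3 - <<'E'
from h import *
st()
E
```

```text
time_s: 14.1
tool_pos: [0.5726, 0.0638, 0.0494]
tool_rot: [0.0, 0.001, 1.0, 0.0]
ft_force: [0.7, 1.3, -0.9]
grip_width: 0.0191
14.1 [0.5726 0.0638 0.0494] [0.     0.0012 1.     0.0005] [ 0.6664  1.2902 -0.9443] [ 0.0221 -0.0081 -0.0113] 19.081466406283536 [ 0.0904  0.4707  1.7829  0.0012  0.8879 -1.4787]
```

```bash
python3 -m creep '[[[0,0.3,3,0,0,0,0],[0,0,3,0,0,0,0],[0,0,0.6,0,0,0,0],[0,0,0,0,0,0,0]]]'; python3 -m creep '[[[0,0,0.7,0,0,0,0]]]'; python3 -m creep '[[[0,0,0.7,0,0,0,0]]]'; python3 -m creep '[[[0,0,0.7,0,0,0,0]]]'
```

```text
time_s: 14.5
tool_pos: [0.572, 0.0645, 0.0417]
tool_rot: [-0.001, 0.001, 1.0, 0.001]
ft_force: [0.6, 0.6, -1.6]
grip_width: 0.0196
time_s: 14.6
tool_pos: [0.5722, 0.0646, 0.0412]
tool_rot: [-0.0, 0.001, 1.0, 0.001]
ft_force: [0.1, -1.2, 2.1]
grip_width: 0.0191
time_s: 14.7
tool_pos: [0.5725, 0.0645, 0.0409]
tool_rot: [-0.0, 0.001, 1.0, 0.0]
ft_force: [0.1, -1.5, 3.7]
grip_width: 0.0189
time_s: 14.8
tool_pos: [0.5727, 0.0644, 0.0407]
tool_rot: [0.0, 0.0, 1.0, 0.0]
ft_force: [-0.5, -1.6, 4.0]
grip_width: 0.0195
```

```bash
python3 -m creep '[[[0,-0.4,0.6,0,0,0,0]]]'; python3 -m creep '[[[0,-0.2,0.7,0,0,0,0]]]'; python3 -m creep '[[[0,0,0.8,0,0,0,0]]]'
```

```text
time_s: 14.9
tool_pos: [0.5729, 0.0641, 0.0405]
tool_rot: [0.001, 0.0, 1.0, 0.0]
ft_force: [-0.7, 0.0, 3.1]
grip_width: 0.0191
time_s: 15.0
tool_pos: [0.573, 0.0639, 0.04]
tool_rot: [0.001, 0.0, 1.0, 0.0]
ft_force: [1.4, -0.7, -0.6]
grip_width: 0.0193
time_s: 15.1
tool_pos: [0.5729, 0.0638, 0.0389]
tool_rot: [0.001, 0.0, 1.0, 0.0]
ft_force: [0.8, -1.0, -0.5]
grip_width: 0.0198
```

The flange is entering and the force has dropped to zero. Lowering on to the floor, expected at TCP z = 0.028.

```bash
python3 -m creep '[[[0,0,1.5,0,0,0,0],[0,0,1.5,0,0,0,0]]]'; python3 -m creep '[[[0,0,1.5,0,0,0,0],[0,0,1.5,0,0,0,0]]]'; python3 -m creep '[[[0,0,1.5,0,0,0,0]]]'; python3 -m creep '[[[0,0,0.8,0,0,0,0]]]'
```

```text
time_s: 15.3
tool_pos: [0.5728, 0.0638, 0.0352]
tool_rot: [0.001, 0.0, 1.0, 0.0]
ft_force: [0.0, -1.8, 0.2]
grip_width: 0.0196
time_s: 15.5
tool_pos: [0.5728, 0.0637, 0.0314]
tool_rot: [0.0, 0.0, 1.0, 0.0]
ft_force: [0.7, -1.0, -0.5]
grip_width: 0.0194
time_s: 15.6
tool_pos: [0.5728, 0.0637, 0.0297]
tool_rot: [0.0, 0.0, 1.0, 0.0]
ft_force: [-0.3, -1.5, -0.2]
grip_width: 0.0195
time_s: 15.7
tool_pos: [0.5728, 0.0637, 0.0287]
tool_rot: [0.0, 0.0, 1.0, 0.0]
ft_force: [0.3, -0.7, -0.1]
grip_width: 0.0192
```

```bash
python3 -m creep '[[[0,0,0.6,0,0,0,0]]]'; python3 -m creep '[[[0,0,0.5,0,0,0,0]]]'; python3 -m creep '[[[0,0,0.4,0,0,0,0]]]'
```

```text
time_s: 15.8
tool_pos: [0.5728, 0.0637, 0.0281]
tool_rot: [0.0, 0.0, 1.0, 0.0]
ft_force: [-0.5, -0.6, 5.8]
grip_width: 0.0192
time_s: 15.9
tool_pos: [0.5728, 0.0638, 0.028]
tool_rot: [0.0, 0.0, 1.0, 0.0]
ft_force: [-0.4, -0.8, 5.8]
grip_width: 0.0194
time_s: 16.0
tool_pos: [0.5728, 0.0638, 0.0281]
tool_rot: [0.0, 0.0, 1.0, 0.0]
ft_force: [-0.9, -2.1, 3.6]
grip_width: 0.0195
```

Contact at z = 0.028 with about 6 N: it is home on the floor. Release, rise and check.

```bash
python3 -m creep '[[[0,0,0,0,0,0,0.5],[0,0,0,0,0,0,0.5],[0,0,0,0,0,0,0.6],[0,0,0,0,0,0,0.7],[0,0,0,0,0,0,0.7],[0,0,0,0,0,0,0.7]]]'; python3 -m creep '[[[0,0,-6,0,0,0,0.7],[0,0,-15,0,0,0,0.7],[0,0,-20,0,0,0,0.7],[0,0,-25,0,0,0,0.7],[0,0,-20,0,0,0,0.7],[0,0,-10,0,0,0,0.7],[0,-30,-10,0,0,0,0.7],[0,-40,0,0,0,0,0.7],[0,-40,0,0,0,0,0.7],[0,-40,0,0,0,0,0.7],[0,-20,0,0,0,0,0.7],[0,0,0,0,0,0,0.7],[0,0,0,0,0,0,0.7],[0,0,0,0,0,0,0.7]]]'; python3 -c "
from h import *;st();snap('scene','s6');snap('top','t6');crop('s6',190,150,110,70,7,'s6c');crop('t6',160,170,120,70,6.5,'t6c')"
```

```text
time_s: 16.6
tool_pos: [0.5727, 0.0645, 0.0275]
tool_rot: [0.0, 0.001, 1.0, 0.001]
ft_force: [-0.3, -0.1, 0.5]
grip_width: 0.0628
time_s: 18.0
tool_pos: [0.5721, -0.1097, 0.1388]
tool_rot: [0.0, -0.001, 1.0, 0.001]
ft_force: [0.5, -0.2, -0.8]
grip_width: 0.0638
18.0 [ 0.5721 -0.1097  0.1388] [ 0.0003 -0.0007  1.      0.0013] [ 0.4942 -0.1946 -0.7947] [-0.0092  0.0259 -0.0062] 63.80050725800571 [-0.2107  0.3872  1.6605  0.0029  1.0938 -1.7842]
```

View pics/s6.png

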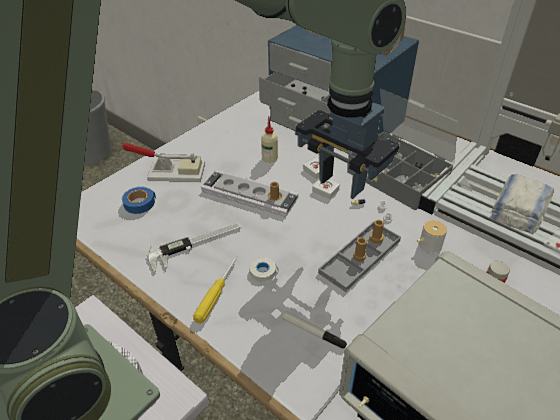

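View pics/s6c.png

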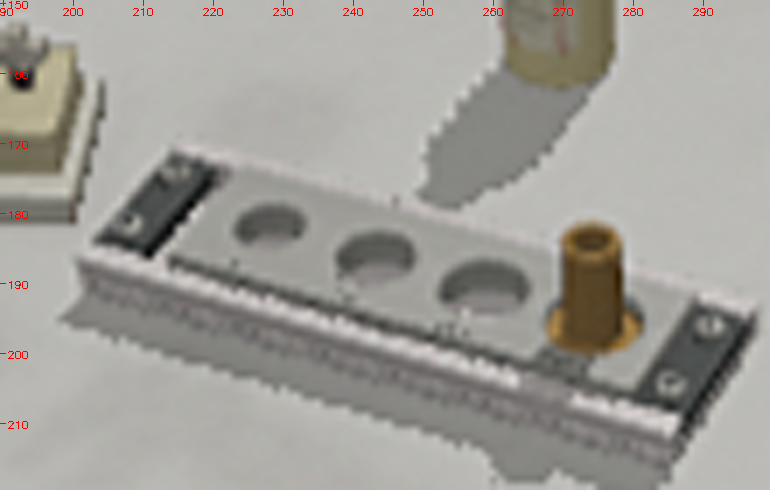

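View pics/t6c.png

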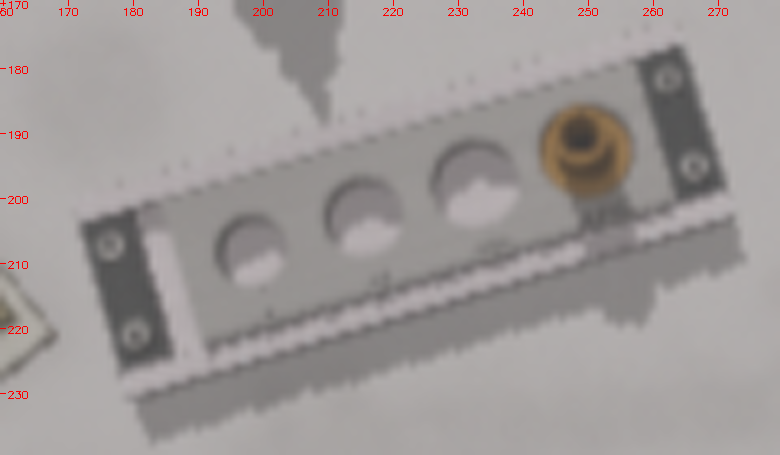

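Both views show the bush upright in bore 4: sleeve mouth at (274, 184) in the scene view and (249, 190) in the top view, with the flange sunk in the bore. The other two bushes and the bystanders are unmoved. I'll check the height, then hand in.

```bash
python3 -c "
from h import *
print(tri((274.2,183.9),(248.7,190.0))[0])
print(manip.job_done());st()"
```

```text
[0.5714 0.0634 0.055 ]
the job is handed in; nothing more can be done
None
the job is handed in; nothing more can be done
```

The front bush is standing upright and fully home in the fourth bore (33 mm), so its flange is the 32 mm size. I tried all four bores in order, smallest first, and handed the job in at about 18 s of the 67 s allowed.

| Bore | Result | TCP height at contact | Force |
|---|---|---|---|
| 24 mm | rested on the edge | 42.0 mm | about 7 N |
| 27 mm | rested on the edge | 42.0 mm | about 6 N |
| 30 mm | rested on the edge, bevel dipping about 0.3 mm | 41.7 mm | about 5 N |
| 33 mm | caught its bevel on the edge at first, then entered after about 0.6 mm of centring and went down to the floor | 28.0 mm | about 4 N at the edge, 6 N on the floor |

- **Depth:** the bush went in 14 mm below the bar's top, which is the full depth. Measured from both cameras after release, its top is at 55 mm, against 54 mm expected; that is within the calibration.
- **Surroundings:** the last pictures show no visible movement of the gauge bar, the other two bushes or the things lying about. I checked this by eye only.
- **Disagreement:** my camera estimates of the flange diameter ranged from 30 to 32 mm, so they could not separate 29 from 32 mm on their own. The three bushes' relative widths and the bevel dip at the 30 mm bore both pointed to 32 mm.

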